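# Set the spacer and hold the tile flush in a block-casting jig

## Task

The casting jig has three gaps between its white tile and the grey steps on its back wall; stand the orange spacer upright on the jig's base in the one gap that is wide enough for it, and let go of it. Then press the spring-loaded tile towards the wall until the spacer is trapped flush between tile and step, and finish while still holding the tile firmly pressed like that. Leave the metal mould, the cassette and the pen where they are.

Things in the scene. Friction and masses are not known exactly. Their poses are not given: they have to be found in the camera images.
- jig: aluminium jig fixed to the bench. Origin: on the bench; z up, +x from tile to back wall, y along the wall. Base plate top z = 8 mm, x -68 to 42, y -88 to 88. Back wall x 18 to 26, y -66 to 66, top z = 50 mm, nothing behind it. Step plates on its front at y = -42, 0, 42. Beyond y = +-66 stand rod blocks and blue carrier ears, up to z = 38 mm
- tile_foot (a point): upright white tile, 10 mm thick (x), 128 wide (y), z = 9 to 50 mm above the bench. This point: centre of underside, axes as the jig's; open, it is at x = -13, y = 0, z = 9 mm in the jig. Its blue carrier juts 12 mm in front (-x), only up to z = 16 mm between the ears. Push its front face, or squeeze tile and back wall together from above (44 mm over both open, 38 closed on the spacer)
- carrier (a joint): slide of carrier and tile towards the back wall, m: 0 = fully open (start), 0.006 = closed flush on the spacer in the wide gap, 0.014 = end of travel (only without spacer). A spring opens it: about 2 N at 0, 4 N at 0.006; hold it with some 10 to 20 N in all; let go, it springs back open
- step_thin: grey step plate, 6 mm thick, 40 wide, 42 high, on the front of the back wall; gap from it to the open tile 20 mm. Origin: on the wall's front face, at mid-width, at the plate's foot on the base plate (8 mm above the bench). Axes as the jig's; the plate fills x = -6 to 0 mm. Which of the three places it has varies. This is the only gap that takes the spacer
- step_mid: grey step plate, 14 mm thick, 40 wide, 42 high, on the front of the back wall; gap from it to the open tile 12 mm. Origin: on the wall's front face, at mid-width, at the plate's foot on the base plate (8 mm above the bench). Axes as the jig's; the plate fills x = -14 to 0 mm. Which of the three places it has varies. Too narrow
- step_thick: grey step plate, 17 mm thick, 40 wide, 42 high, on the front of the back wall; gap from it to the open tile 9 mm. Origin: on the wall's front face, at mid-width, at the plate's foot on the base plate (8 mm above the bench). Axes as the jig's; the plate fills x = -17 to 0 mm. Which of the three places it has varies. Too narrow
- spacer: orange plastic spacer, standing loose on the bench, about 70 g. Origin: centre of its foot, z up. Body 14 mm thick (its x), 30 mm wide (its y), 44 mm high, with a grip tab on top 12 mm (x) by 24 mm (y) up to z = 69 mm. Either way round fits. In the gap it stands on the base plate, its width along the wall
- mould_a: shiny steel base mould, 31x43x12 mm, origin at centre of underside; bystander
- cassette_2: green cassette with a wax block, 29x40x12 mm, origin at centre of underside; bystander
- pen_3: red and white marker pen lying down, 17x135x16 mm, origin at centre of underside; bystander
Things that resemble listed ones, but are neither listed nor needed, are in the scene too. What is meant by the spacer is not black, green or purple, and is the larger of those in its own colour.

How it is judged:
By the outcome, as a careful person would: the job done as asked, in the order asked, and still so for the second after the job is handed in, while the arm keeps its last pose, push and grip.
It also fails if it takes over 42 s, if anything falls off the work surface, if the arm or the gripper's body presses on something with over 40 N, if the wrist force passes 120 N, or if a joint passes its speed limit or range.

## Robot

A 7-joint arm with a two-finger parallel gripper is mounted at the origin on a cart in front of the work surface, level with it; the furniture and walls round the work are solid. World frame = base frame: x ahead of the robot, y to its left, z up, the work surface at z = 0. Lengths are in m, angles in rad, forces in N, time in s.
With the tool pointing down it reaches from about 0.4 to 0.875 m from the base axis. Payload 6.5 kg.
Tool frame: the origin (TCP) lies on the front face of the gripper's body, between the roots of the fingers; the fingertips stand 73 mm ahead of it and the grasp point (between the pads) lies r.grip_point_offset ahead of it (r.grip_point_offset is the distance from the TCP to the grasp point, in m); z points along the fingers, y is the line along which they close (so a half turn about z gives the same grasp; the last joint's range is limited). The gripper opens to 85 mm and grips with 20 to 120 N. Pads are 22 mm wide; open, the fingers measure 114 mm over their backs; the gripper's body (76 mm by 85 mm) begins 54 mm behind the grasp point. The pads swing forward as they close: fully open they stand 13 mm farther back than shut.
Start: joints at [-1.32, 0.536, -0.004, 1.538, 0.003, 1.067, -0.071], TCP at [0.202, 0.618, 0.304] pointing down, gripper open.
Joint ranges: [-2.7, 2.7], [-0.37, 2.16], [-1.27, 1.26], [0.24, 2.4], [-1.31, 4.45], [0.19, 1.91], [-2.76, 2.76]. Speed limits (rad/s): [2.39, 2.39, 3.14, 3.14, 3.14, 3.14, 3.14].

## Interface

Orientations are given as a rotation vector (axis times angle).
In Python, from station import r, eyes gives the robot as it stands.
- The arm moves only by the tool apply_moves, never from a script. Its argument "deltas" is one flat list of numbers, 5 for each row, row after row: the shift along the tool's x, y, z in mm, then the turn about the tool's z in rad, then the gripper's target within -1 to 1 (shut at 1, half-way at 0, fully open at -1). A call has exactly 10 rows; each row shifts and turns the commanded pose from where the row before left it, along the tool's axes as they then stand; what a row does not reach is not made up. A row lasts 1/10 s, in which the tool goes at most 50 mm and 8.59 degrees, less where a joint would pass 70% of its speed; a pose out of reach is approached as far as the arm can. A call is refused whole if a number of a shift passes 50 or a number of a turn 0.15, either way. A call with a gripper value outside its range is refused whole. The fingers move at their own pace and stop on an object; "force" is the grip in N (left out, the last holds). Time passes only in rows, so rows that do not move let the fingers close, or fill a call up. It gives the time, the measured TCP pose, the force, the opening and the grip force at its end, in the units of the state.
- r.observe(): the state, without advancing time (a new reading comes with each control period).
- eyes.snapshot(name): name is "scene" or "top" or "wrist"; returns a dict with "image" (480x640x3 uint8, red, green, blue), "mtx" (3x3 intrinsics, pixels), "pose" (4x4, takes a point from camera to world coordinates); the wrist camera has in their place "mount" (4x4, takes a point from camera to tool coordinates, whose origin is the TCP and whose axes are the flange's). Camera axes: x right, y down, z forward; pixel columns grow to the right and rows downward; lengths in m; the calibration is good to about 2 mm. A picture is of the moment at which its call begins: read the wrist's pose just before it. There is no depth.
- r.sign_off(): hands the job in; it is judged then, once.
The state is a dict: "clock": time; "q": joint angles; "joint_velocities": joint speeds; "joint_efforts": joint torques, N m; "position": TCP position; "tcp_rot": TCP orientation; "wrist_force": force on the tool from outside, world axes, zero at the start; "moment": the same for the moment, N m; "gripper_width": opening from 0.0 (shut) to 1.0 (fully open); "gripper_force": force on a finger pad.
Only numpy, scipy, OpenCV 4.12 (cv2) and the standard library are available. Lean on these libraries where they do the work, as an engineer would, in place of code of your own. Each camera call takes 0.05 s, during which the arm holds its last target. There are 200 camera calls.

## Working session

There is one attempt and no reset: what is moved stays moved. The work goes in short steps, Python scripts to look and compute and a tool call to move; the robot and the scene stay as the last step left them, time stands still between calls to the robot, and variables do not carry over. Pictures are saved under pics/ and viewed, at most 10 in all, crops included, and the job is handed in when it is done.

Besides the shell and the picture viewer there is one more tool, called after "Request:" in YAML: its name, and indented under it one key for each argument. apply_moves: Moves the arm, as the interface text tells. Its arguments: {"type":"object","properties":{"deltas":{"type":"array"},"force":{"type":"number"}},"required":["deltas"]}

```bash
mkdir -p pics
python3 - <<'E'
from station import r, eyes
import cv2, numpy as np
s=r.observe(); print({k:np.round(v,3).tolist() for k,v in s.items()}, r.grip_point_offset)
for n in ("scene","top"):
    d=eyes.snapshot(n); cv2.imwrite(f"pics/{n}0.png",d["image"][:,:,::-1]); np.savez(f"{n}.npz",**d)
    print(n,np.round(d["mtx"],1).tolist(),np.round(d["pose"],4).tolist())
E
```

```text
{'clock': 0.0, 'q': [-1.32, 0.537, -0.004, 1.539, 0.003, 1.067, -0.071], 'joint_velocities': [-0.001, -0.0, -0.001, -0.0, -0.001, -0.001, 0.001], 'joint_efforts': [-0.0, -58.341, 1.049, -25.91, 0.012, 0.01, 0.0], 'position': [0.202, 0.617, 0.303], 'tcp_rot': [-0.495, -3.102, 0.003], 'wrist_force': [-0.003, 0.696, -0.238], 'moment': [0.003, -0.032, 0.021], 'gripper_force': 0.0, 'gripper_width': 0.999} 0.0539
scene [[540.7, 0.0, 323.4], [0.0, 540.7, 234.1], [0.0, 0.0, 1.0]] [[0.642, -0.4823, 0.596, -0.0155], [-0.7666, -0.4161, 0.489, -0.3479], [0.0121, -0.7709, -0.6369, 0.6727], [0.0, 0.0, 0.0, 1.0]]
top [[570.4, 0.0, 314.4], [0.0, 570.4, 232.8], [0.0, 0.0, 1.0]] [[-0.0291, -0.9944, 0.1017, 0.4514], [-0.9995, 0.0282, -0.0104, 0.129], [0.0075, -0.1019, -0.9948, 1.0576], [0.0, 0.0, 0.0, 1.0]]
```

View pics/top0.png

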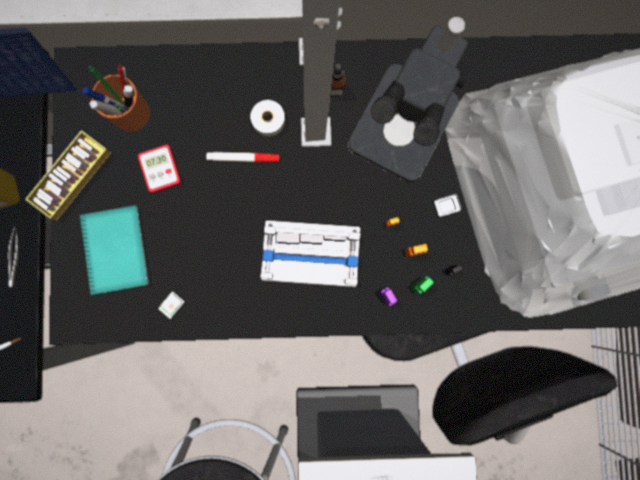

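View pics/scene0.png

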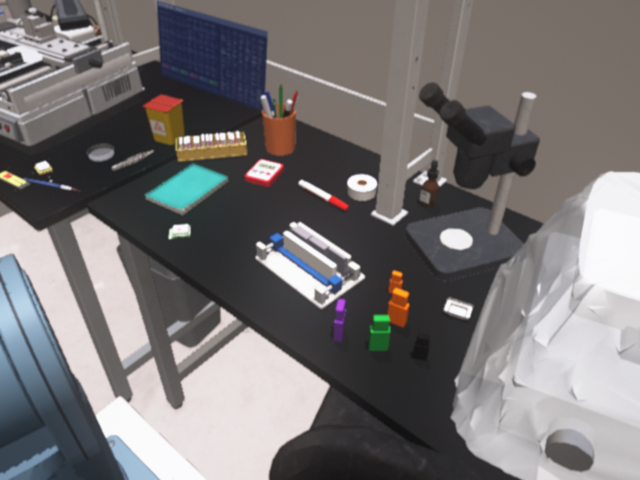

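Top view: the jig is at about (311,254), with its back wall on the upper side (world +x). Spacer candidates: orange (417,250), smaller orange (393,221), green (424,285), purple (388,296), black (453,270). The spacer is the larger orange one at (417,250). I'll confirm that in a crop and measure.

```bash
cat > h.py <<'E'
import numpy as np, cv2
def ray(d,px,z):
    T=d["pose"]; K=d["mtx"]
    v=T[:3,:3]@np.linalg.inv(K)@np.array([px[0],px[1],1.0]); o=T[:3,3]
    return o+v*(z-o[2])/v[2]
def proj(d,P):
    T=d["pose"]; c=(np.asarray(P)-T[:3,3])@T[:3,:3]; p=c@d["mtx"].T; return p[...,:2]/p[...,2:]
E
python3 - <<'E'
import numpy as np,cv2
from h import *
t=dict(np.load("top.npz")); s=dict(np.load("scene.npz"))
a=cv2.resize(t["image"][190:310,250:470],None,fx=3.6,fy=3.6,interpolation=cv2.INTER_CUBIC)[:, :792]
b=cv2.resize(s["image"][215:365,250:480],None,fx=792/230,fy=792/230,interpolation=cv2.INTER_CUBIC)
cv2.imwrite("pics/crop1.png",cv2.resize(np.vstack([a,b]),(500,600))[:,:,::-1]) if 0 else (cv2.imwrite("pics/cropT.png",a[:,:,::-1]),cv2.imwrite("pics/cropS.png",b[:,:,::-1]))
for n,d in (("top",t),("scene",s)):
    hsv=cv2.cvtColor(d["image"],cv2.COLOR_RGB2HSV)
    m=cv2.inRange(hsv,(5,150,120),(22,255,255))
    cn,_=cv2.findContours(m,0,2)
    for c in cn:
        x,y,w,h=cv2.boundingRect(c)
        if cv2.contourArea(c)>20 and 370<x<440 and 200<y<330:
            print(n,cv2.contourArea(c),(x,y,w,h),cv2.minAreaRect(c))
            if n=="top": print(np.round(cv2.boxPoints(cv2.minAreaRect(c)),1).tolist())
# jig base: bright region
g=cv2.cvtColor(t["image"],cv2.COLOR_RGB2GRAY); m=(g>110).astype(np.uint8)
m[:, :240]=0;m[:,380:]=0;m[:205]=0;m[300:]=0
m=cv2.morphologyEx(m,cv2.MORPH_CLOSE,np.ones((9,9)))
c=max(cv2.findContours(m,0,2)[0],key=cv2.contourArea); R=cv2.minAreaRect(c); print("jig",R)
for p in cv2.boxPoints(R): print(p,np.round(ray(t,p,.008),4))
hs=cv2.cvtColor(t["image"],cv2.COLOR_RGB2HSV); bl=cv2.inRange(hs,(95,120,80),(125,255,255)); bl[:, :240]=0;bl[:,380:]=0;bl[:205]=0;bl[300:]=0
c=np.vstack(cv2.findContours(bl,0,2)[0]); print("blue",cv2.minAreaRect(c))
E
```

```text
top 146.5 (408, 243, 20, 13) ((417.8529357910156, 249.0882110595703), (9.219544410705566, 19.198347091674805), 77.47119140625)
[[407.5, 246.6999969482422], [426.20001220703125, 242.5], [428.20001220703125, 251.5], [409.5, 255.6999969482422]]
top 63.5 (387, 217, 13, 9) ((392.6500244140625, 220.9499969482422), (6.640782833099365, 12.649109840393066), 71.56504821777344)
[[385.6000061035156, 219.8000030517578], [397.6000061035156, 215.8000030517578], [399.70001220703125, 222.10000610351562], [387.70001220703125, 226.10000610351562]]
scene 774.5 (388, 270, 22, 57) ((398.8960266113281, 297.99566650390625), (20.773639678955078, 55.70166778564453), 2.38594388961792)
jig ((310.2793273925781, 252.99623107910156), (97.39116668701172, 60.87527847290039), 3.990912914276123)
[259.5834  279.97092] [0.4746 0.221  0.008 ]
[263.82022 219.24327] [0.5866 0.211  0.008 ]
[360.97525 226.02155] [0.5689 0.0314 0.008 ]
[356.73843 286.7492 ] [0.4571 0.0433 0.008 ]
blue ((309.5270080566406, 258.1041259765625), (95.52821350097656, 9.704741477966309), 3.900493860244751)
```

View pics/cropT.png

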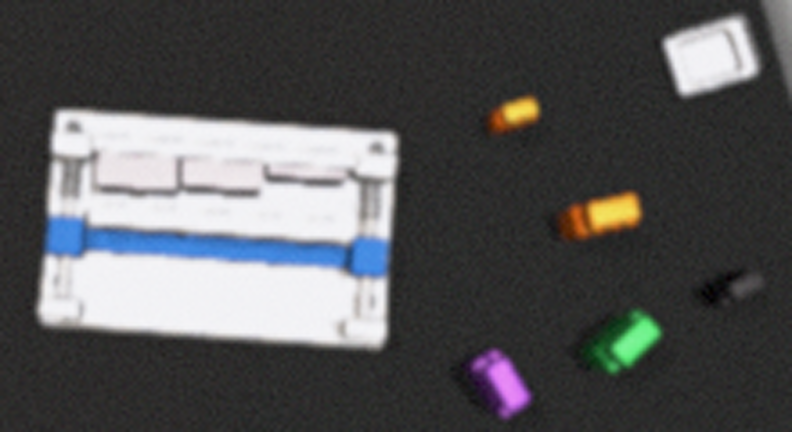

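View pics/cropS.png

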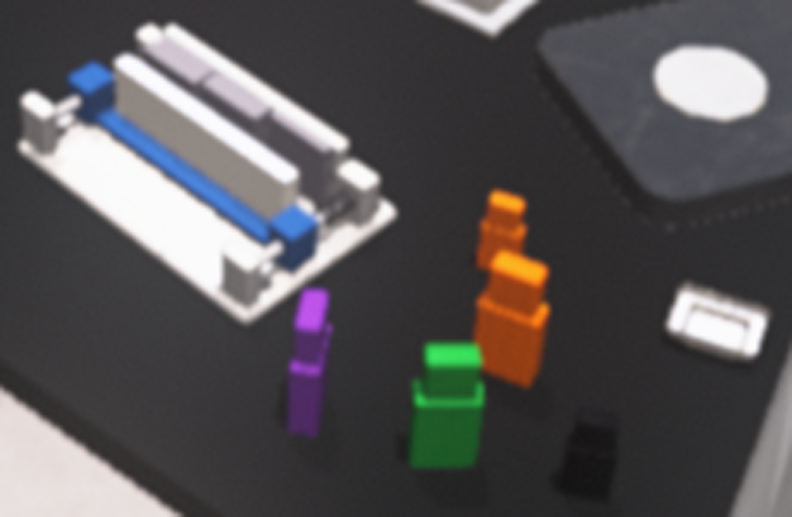

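The crops show two orange pieces. The larger one (crop-top (600,213), crop-scene (515,320)) is the spacer. The thinnest step is the rightmost in the top view, at jig y = -42. Next I'll compute the target poses and the first approach.

```bash
cat >> h.py <<'E'
from scipy.spatial.transform import Rotation as Ro
def plan(st,goal,yaw,n,via=None):
    """rows (tool shifts mm, turn) from st to TCP goal with tool-y at world angle yaw (mod pi), vertical tool"""
    R=Ro.from_rotvec(st["tcp_rot"]); y=R.as_matrix()[:,1]; p=np.array(st["position"])
    dw=(yaw-np.arctan2(y[1],y[0])+np.pi/2)%np.pi-np.pi/2
    t=-dw/n
    for i in range(n):
        d=(np.array(goal)-p)/n
        print(np.round(1000*R.inv().apply(d),1).tolist(),round(t,3)); R=R*Ro.from_rotvec([0,0,t])
E
python3 - <<'E'
from station import r
from h import *
t=dict(np.load("top.npz"))
q=lambda x,y:(250+x/3.6,190+y/3.6)
P=[ray(t,q(*p),.069) for p in ((585,203),(640,192),(641,222),(590,232))]
c=np.mean(P,0); ly=P[1]-P[0]+P[2]-P[3]; yaw=np.arctan2(ly[1],ly[0])+np.pi/2
print("spacer",np.round(c,4),"x-yaw",yaw, np.linalg.norm(ly)/2)
s=r.observe(); plan(s,[c[0],c[1],.26],yaw,20)
E
```

```text
spacer [ 0.519  -0.0652  0.069 ] x-yaw 0.1664652756280891 0.02624917290827296
[-25.7, -27.5, 2.2] 0.054
[-27.1, -26.1, 2.2] 0.054
[-28.5, -24.5, 2.2] 0.054
[-29.8, -23.0, 2.2] 0.054
[-31.0, -21.3, 2.2] 0.054
[-32.1, -19.6, 2.2] 0.054
[-33.1, -17.8, 2.2] 0.054
[-34.0, -16.0, 2.2] 0.054
[-34.9, -14.1, 2.2] 0.054
[-35.6, -12.2, 2.2] 0.054
[-36.2, -10.2, 2.2] 0.054
[-36.7, -8.3, 2.2] 0.054
[-37.1, -6.3, 2.2] 0.054
[-37.4, -4.2, 2.2] 0.054
[-37.5, -2.2, 2.2] 0.054
[-37.6, -0.1, 2.2] 0.054
[-37.6, 1.9, 2.2] 0.054
[-37.4, 3.9, 2.2] 0.054
[-37.1, 6.0, 2.2] 0.054
[-36.8, 8.0, 2.2] 0.054
```

Request:
apply_moves:
  deltas: [-26,-27,2,0.054,-1,-27,-26,2,0.054,-1,-28,-24,2,0.054,-1,-30,-23,2,0.054,-1,-31,-21,2,0.054,-1,-32,-20,2,0.054,-1,-33,-18,2,0.054,-1,-34,-16,2,0.054,-1,-35,-14,2,0.054,-1,-36,-12,2,0.054,-1]

```text
clock: 1.1
position: [0.3621, 0.2759, 0.2837]
tcp_rot: [-1.308, -2.856, 0.0]
wrist_force: [1.4, -0.1, 0.2]
gripper_width: 1.001
gripper_force: 0.0
```

Request:
apply_moves:
  deltas: [-36,-10,2,0.054,-1,-37,-8,2,0.054,-1,-37,-6,2,0.054,-1,-37,-4,2,0.054,-1,-37,-2,2,0.054,-1,-38,0,2,0.054,-1,-38,2,2,0.054,-1,-37,4,2,0.054,-1,-37,6,2,0.054,-1,-37,8,2,0.054,-1]

```text
clock: 2.1
position: [0.5234, -0.063, 0.2636]
tcp_rot: [-2.022, -2.404, 0.0]
wrist_force: [1.2, 0.3, -0.2]
gripper_width: 0.998
gripper_force: 0.0
```

Run:
```python
from station import r, eyes
from h import *
s=r.observe(); d=eyes.snapshot("wrist")
print(s["clock"],np.round(s["position"],4),np.round(s["tcp_rot"],3),np.round(d["mtx"],1).tolist(),np.round(d["mount"],4).tolist())
T=np.eye(4);T[:3,:3]=Ro.from_rotvec(s["tcp_rot"]).as_matrix();T[:3,3]=s["position"]
np.savez("w1.npz",image=d["image"],mtx=d["mtx"],pose=T@d["mount"]); cv2.imwrite("pics/w1.png",d["image"][:,:,::-1])
```

```text
2.1 [ 0.5234 -0.063   0.2636] [-2.022 -2.404  0.   ] [[330.7, 0.0, 317.1], [0.0, 330.7, 237.1], [0.0, 0.0, 1.0]] [[-0.001, -0.948, -0.3183, 0.0815], [1.0, -0.0013, 0.0006, 0.0004], [-0.001, -0.3183, 0.948, -0.0695], [0.0, 0.0, 0.0, 1.0]]
```

View pics/w1.png

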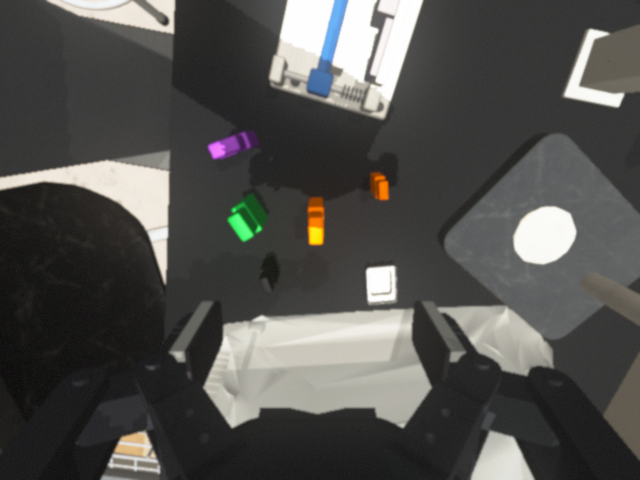

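The wrist view shows the spacer at (316,222), with its tab top at (316,237), nearly aligned with the fingers. The small orange piece is at (380,186). The jig's thin-step end is at (380,60), at the top of the picture.

Run:
```python
from station import r
from h import *
s=r.observe(); w=dict(np.load("w1.npz")); t=dict(np.load("top.npz"))
for n,d,box in (("wrist",w,(295,190,340,255)),("top",t,(403,238,432,260))):
    x0,y0,x1,y1=box; im=d["image"][y0:y1,x0:x1]
    big=cv2.resize(im,None,fx=4,fy=4,interpolation=cv2.INTER_CUBIC)
    hsv=cv2.cvtColor(big,cv2.COLOR_RGB2HSV)
    m=cv2.inRange(hsv,(14,120,190),(32,255,255))
    c=max(cv2.findContours(m,0,2)[0],key=cv2.contourArea); R=cv2.minAreaRect(c)
    b=cv2.boxPoints(R)/4+[x0,y0]; P=np.array([ray(d,p,.069) for p in b])
    e=P[1]-P[0] if np.linalg.norm(P[1]-P[0])>np.linalg.norm(P[2]-P[1]) else P[2]-P[1]
    print(n,np.round(P.mean(0),4),np.linalg.norm(P[1]-P[0]),np.linalg.norm(P[2]-P[1]),(np.arctan2(e[1],e[0])+np.pi/2)%np.pi)
    c0=P.mean(0); yaw=(np.arctan2(e[1],e[0])+np.pi/2)%np.pi
y=Ro.from_rotvec(s["tcp_rot"]).as_matrix()[:,1]; print("tool yaw",np.arctan2(y[1],y[0]))
```

```text
wrist [ 0.5231 -0.0647  0.069 ] 0.012556972602377904 0.02453011547061044 0.19216481397280893
top [ 0.5189 -0.0648  0.069 ] 0.02363096385714768 0.013014314299830958 0.18388269147112624
tool yaw 0.16303627029434803
```

Request:
apply_moves:
  deltas: [-1.7,0,0,-0.025,0.15,0,0,0,0,0.15,0,0,10,0,0.15,0,0,20,0,0.15,0,0,25,0,0.15,0,0,25,0,0.15,0,0,20,0,0.15,0,0,20,0,0.15,0,0,15,0,0.15,0,0,7,0,0.15]
  force: 30

```text
clock: 3.15
position: [0.5224, -0.0623, 0.1203]
tcp_rot: [-1.987, -2.431, 0.002]
wrist_force: [-0.2, 0.2, 0.4]
gripper_width: 0.423
gripper_force: 0.0
```

Request:
apply_moves:
  deltas: [0,0,0,0,0.15,0,0,0,0,1,0,0,0,0,1,0,0,0,0,1,0,0,0,0,1,0,0,0,0,1,0,0,0,0,1,0,0,0,0,1,0,0,0,0,1,0,0,0,0,1]

```text
clock: 4.15
position: [0.524, -0.0634, 0.1226]
tcp_rot: [1.989, 2.43, 0.002]
wrist_force: [-0.3, -0.1, 6.6]
gripper_width: 0.129
gripper_force: 36.4
```

Run:
```python
from station import r
from h import *
s=r.observe(); plan(s,[.5326,.0834,.2226],-.098,10)
```

```text
[14.2, 3.8, -10.0] 0.03
[14.3, 3.3, -10.0] 0.03
[14.4, 2.9, -10.0] 0.03
[14.5, 2.5, -10.0] 0.03
[14.6, 2.0, -10.0] 0.03
[14.6, 1.6, -10.0] 0.03
[14.7, 1.2, -10.0] 0.03
[14.7, 0.7, -10.0] 0.03
[14.7, 0.3, -10.0] 0.03
[14.7, -0.1, -10.0] 0.03
```

Request:
apply_moves:
  deltas: [0,0,-5,0,1,0,0,-10,0,1,0,0,-15,0,1,0,0,-15,0,1,0,0,-15,0,1,0,0,-15,0,1,0,0,-15,0,1,0,0,-10,0,1,0,0,0,0,1,0,0,0,0,1]

```text
clock: 5.15
position: [0.5233, -0.0632, 0.222]
tcp_rot: [1.989, 2.431, 0.001]
wrist_force: [-0.2, 0.4, -1.1]
gripper_width: 0.127
gripper_force: 35.5
```

Request:
apply_moves:
  deltas: [14.2,3.8,0,0.03,1,14.3,3.3,0,0.03,1,14.4,2.9,0,0.03,1,14.5,2.5,0,0.03,1,14.6,2,0,0.03,1,14.6,1.6,0,0.03,1,14.7,1.2,0,0.03,1,14.7,0.7,0,0.03,1,14.7,0.3,0,0.03,1,14.7,0,0,0.03,1]

```text
clock: 6.15
position: [0.5319, 0.084, 0.221]
tcp_rot: [-2.332, -2.105, 0.003]
wrist_force: [0.2, 0.5, -1.1]
gripper_width: 0.133
gripper_force: 35.5
```

Request:
apply_moves:
  deltas: [0,0,0,0,1,0,0,0,0,1,0,0,0,0,1,0,0,0,0,1,0,0,0,0,1,0,0,0,0,1,0,0,0,0,1,0,0,0,0,1,0,0,0,0,1,0,0,0,0,1]

```text
clock: 7.15
position: [0.5324, 0.0835, 0.2219]
tcp_rot: [2.331, 2.107, 0.0]
wrist_force: [0.1, 0.2, -1.2]
gripper_width: 0.131
gripper_force: 35.5
```

Run:
```python
from station import r, eyes
from h import *
s=r.observe(); d=eyes.snapshot("wrist")
y=Ro.from_rotvec(s["tcp_rot"]).as_matrix()[:,1]
print(s["clock"],np.round(s["position"],4),np.round(s["tcp_rot"],3),np.arctan2(y[1],y[0]))
T=np.eye(4);T[:3,:3]=Ro.from_rotvec(s["tcp_rot"]).as_matrix();T[:3,3]=s["position"]
np.savez("w2.npz",image=d["image"],mtx=d["mtx"],pose=T@d["mount"]); cv2.imwrite("pics/w2.png",d["image"][:,:,::-1])
```

```text
7.15 [0.5324 0.0835 0.2219] [2.331 2.107 0.   ] -0.10089056202878315
```

View pics/w2.png

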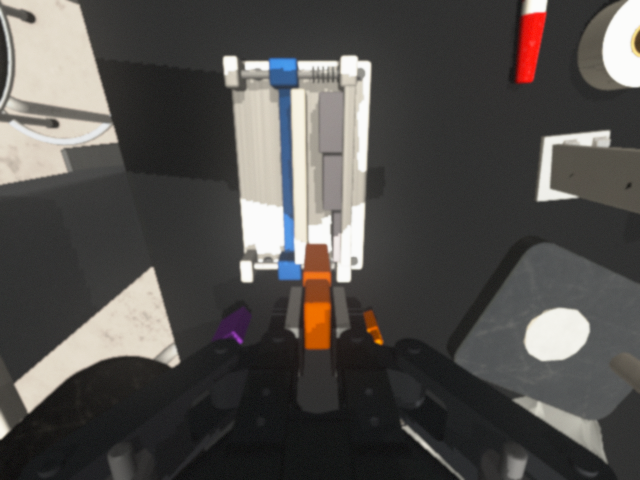

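The wrist view shows the spacer held upright at (317,300), foot edge at (316,247). The tile is the cream band at x≈293–306, the wall is at x≈342–353, and the steps get thinner towards the bottom, so the thin gap is nearest the spacer.

Run:
```python
from h import *
w=dict(np.load("w2.npz")); g=cv2.cvtColor(w["image"],cv2.COLOR_RGB2GRAY).astype(float)
for y in (105,125,140,175,195,220,235): print(y,g[y-1:y+2,282:372].mean(0).astype(int).tolist())
crop=cv2.resize(w["image"][40:360,220:385],None,fx=1.85,fy=1.85,interpolation=cv2.INTER_CUBIC)
crop2=cv2.resize(w["image"][200:290,270:370],None,fx=4.8,fy=6.5,interpolation=cv2.INTER_CUBIC)
cv2.imwrite("pics/w2c.png",np.hstack([crop[:585],crop2[:585]])[:,:800,::-1])
```

```text
105 [90, 91, 89, 90, 90, 88, 86, 90, 120, 176, 222, 238, 241, 242, 242, 242, 242, 243, 243, 243, 242, 236, 216, 175, 150, 171, 196, 205, 204, 206, 208, 207, 201, 190, 173, 159, 141, 132, 140, 146, 149, 149, 150, 149, 149, 149, 149, 149, 149, 148, 149, 148, 148, 148, 149, 149, 148, 149, 148, 146, 139, 138, 160, 191, 210, 214, 209, 205, 204, 205, 205, 196, 187, 191, 206, 214, 222, 237, 248, 250, 251, 251, 251, 251, 250, 244, 220, 156, 96, 66]
125 [92, 91, 93, 92, 90, 86, 82, 84, 111, 161, 210, 232, 239, 241, 241, 241, 242, 242, 242, 242, 241, 237, 222, 182, 148, 165, 192, 201, 196, 184, 170, 163, 160, 161, 160, 154, 139, 131, 137, 145, 147, 147, 147, 147, 147, 146, 147, 147, 148, 147, 147, 146, 145, 146, 146, 146, 144, 145, 145, 139, 132, 147, 175, 200, 210, 209, 207, 204, 203, 203, 200, 189, 185, 193, 206, 221, 238, 248, 251, 251, 251, 251, 251, 250, 246, 228, 175, 110, 72, 62]
140 [92, 93, 91, 92, 92, 91, 87, 84, 91, 124, 178, 223, 237, 240, 241, 241, 241, 241, 242, 242, 241, 238, 223, 185, 150, 162, 184, 182, 168, 161, 161, 161, 159, 159, 159, 154, 143, 134, 138, 144, 146, 145, 145,
[... 1310 characters left out ...]
201, 218, 238, 248, 250, 251, 251, 251, 251, 248, 229, 168, 111, 107, 127, 138, 140, 141, 139, 136, 134, 147, 173, 191, 198, 198, 196, 194, 192, 191, 194, 218, 240, 249, 251, 251, 251, 251, 251, 251, 251, 250, 245, 223, 162, 99, 71, 68, 67, 66, 65, 66]
235 [248, 230, 181, 148, 141, 141, 141, 140, 138, 134, 134, 150, 186, 219, 231, 235, 236, 237, 237, 237, 236, 237, 235, 226, 201, 177, 205, 239, 249, 251, 251, 251, 251, 251, 251, 251, 251, 251, 251, 251, 251, 251, 251, 251, 251, 251, 250, 244, 215, 147, 105, 121, 149, 165, 171, 182, 203, 211, 204, 221, 243, 250, 251, 251, 251, 251, 251, 249, 245, 245, 249, 251, 251, 251, 251, 251, 251, 251, 251, 249, 240, 199, 128, 79, 68, 68, 68, 66, 67, 66]
```

View pics/w2c.png

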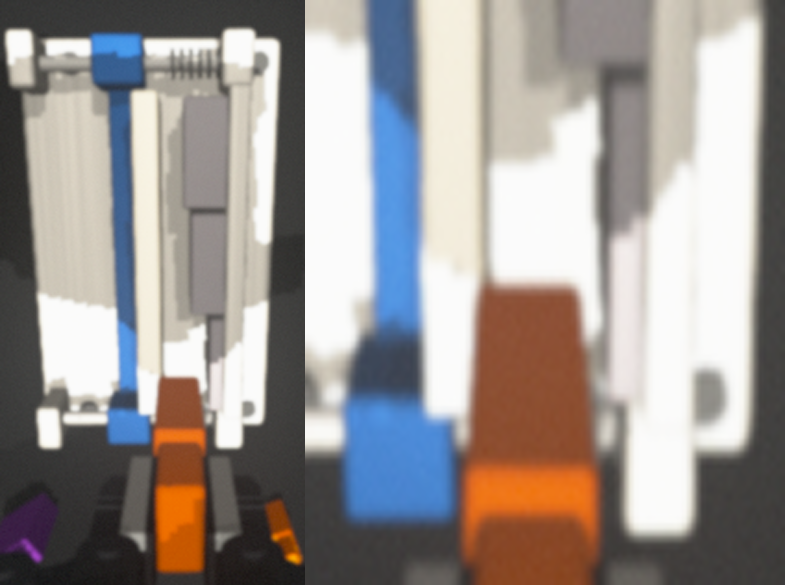

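Run:
```python
from station import r
from h import *
w=dict(np.load("w2.npz"))
L={-18:[(290.8,105),(291.2,125),(291.9,140),(292.7,175),(293.0,195),(294.2,220),(294.1,235)],
 -8:[(305.2,105),(305.3,125),(305.3,140),(306.2,175),(306.5,195),(306.7,220)],
 18:[(343.5,105),(343.3,125),(342.9,140),(342,175),(341.9,195),(340.8,220)]}
A=[];B=[]
for xj,pp in L.items():
    P=np.array([ray(w,p,.05)[:2] for p in pp]); k,b=np.polyfit(P[:,1],P[:,0],1); th=np.arctan(-k)
    print(xj,"yaw",th,"x at y=.0834:",k*.0834+b, "->jig2 at", k*.0834+b+(2-xj)*.001*np.cos(th))
for p in ((300,264),(298,89.7)): print("tile end",np.round(ray(w,p,.05),4))
s=r.observe()
# spacer foot edge, y+ face bottom: corner px from right crop
for p in ((270+480/4.8-0-63,200+288/6.5),): pass
c=lambda x,y:(270+(x-305)/4.8,200+y/6.5)
for p in (c(480,288),c(580,288)): print("foot",np.round(ray(w,p,s["position"][2]-.1226),4))
```

```text
-18 yaw -0.09840253567087187 x at y=.0834: 0.5154251783693645 ->jig2 at 0.5353284258885783
-8 yaw -0.0973779167473752 x at y=.0834: 0.5252434109232328 ->jig2 at 0.5351960360834683
18 yaw -0.1010622942761721 x at y=.0834: 0.5512517631758468 ->jig2 at 0.5353334023532035
tile end [0.5173 0.063  0.05  ]
tile end [0.531  0.1889 0.05  ]
foot [0.5277 0.0964 0.0993]
foot [0.5405 0.0951 0.0993]
```

Request:
apply_moves:
  deltas: [2,2.8,0,0,1,0,0,0,0,1,0,0,10,0,1,0,0,10,0,1,0,0,10,0,1,0,0,8,0,1,0,0,5,0,1,0,0,5,0,1,0,0,5,0,1,0,0,5,0,1]

```text
clock: 8.2
position: [0.5355, 0.0851, 0.1637]
tcp_rot: [2.331, 2.106, 0.001]
wrist_force: [0.2, 0.2, -0.3]
gripper_width: 0.132
gripper_force: 35.5
```

Run:
```python
from station import r, eyes
from h import *
s=r.observe(); d=eyes.snapshot("wrist"); print(np.round(s["position"],4),np.round(s["wrist_force"],1))
cv2.imwrite("pics/w3.png",cv2.resize(d["image"][160:360,240:400],None,fx=3,fy=3,interpolation=cv2.INTER_CUBIC)[:,:,::-1])
```

```text
[0.5355 0.0851 0.1637] [ 0.2  0.2 -0.3]
```

View pics/w3.png

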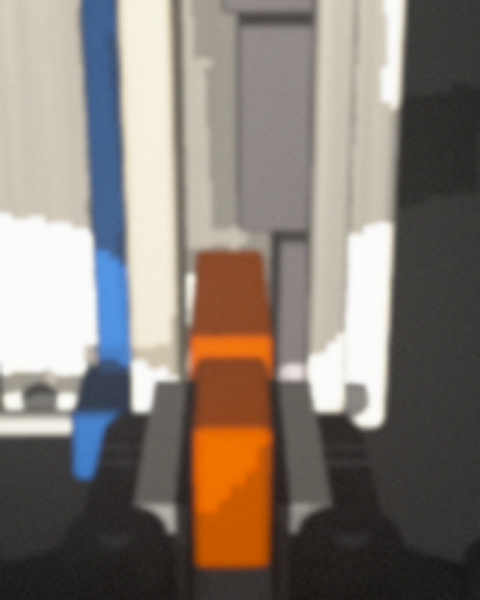

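The spacer foot is inside the thin gap, with its foot edge at crop (230,252), the tile to the left (≤185) and the thin step to the right (≥275). I'll lower it.

Request:
apply_moves:
  deltas: [0,0,5,0,1,0,0,5,0,1,0,0,5,0,1,0,0,5,0,1,0,0,4,0,1,0,0,2,0,1,0,0,2,0,1,0,0,1,0,1,0,0,1,0,1,0,0,0,0,1]

```text
clock: 9.25
position: [0.5354, 0.0852, 0.1339]
tcp_rot: [2.331, 2.107, 0.0]
wrist_force: [-0.2, -0.1, -1.5]
gripper_width: 0.128
gripper_force: 35.5
```

Request:
apply_moves:
  deltas: [0,0,1,0,1,0,0,1,0,1,0,0,0.5,0,1,0,0,0.5,0,1,0,0,0.5,0,1,0,0,0,0,1,0,0,0,0,1,0,0,0,0,1,0,0,0,0,1,0,0,0,0,1]

```text
clock: 10.25
position: [0.5355, 0.0852, 0.1307]
tcp_rot: [-2.331, -2.106, -0.0]
wrist_force: [-1.3, 0.3, 5.3]
gripper_width: 0.13
gripper_force: 36.4
```

Request:
apply_moves:
  deltas: [0,0,0,0,0.5,0,0,0,0,0,0,0,0,0,-0.5,0,0,0,0,-1,0,0,0,0,-1,0,0,0,0,-1,0,0,0,0,-1,0,0,0,0,-1,0,0,0,0,-1,0,0,0,0,-1]
  force: 20

```text
clock: 11.25
position: [0.5354, 0.0851, 0.1304]
tcp_rot: [2.331, 2.106, 0.0]
wrist_force: [-0.4, -0.0, -0.0]
gripper_width: 0.994
gripper_force: 0.0
```

Run:
```python
from station import r, eyes
from h import *
s=r.observe(); d=eyes.snapshot("wrist"); print(np.round(s["position"],4),np.round(s["wrist_force"],1))
cv2.imwrite("pics/w4.png",cv2.resize(d["image"][120:440,180:460],None,fx=1.8,fy=1.8,interpolation=cv2.INTER_CUBIC)[:,:,::-1])
```

```text
[0.5354 0.0851 0.1304] [-0.4 -0.  -0. ]
```

View pics/w4.png

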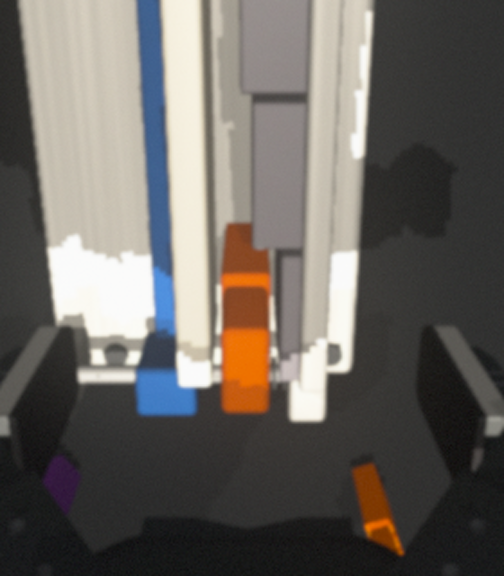

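The spacer stands free in the thin gap, with its tab at crop (245,350). The fingers are open either side. I'll shift to the squeeze centre and go down.

Request:
apply_moves:
  deltas: [0,2.4,0,0,-1,0,2.4,0,0,-1,0,0,4,0,-1,0,0,5,0,-1,0,0,5,0,-1,0,0,5,0,-1,0,0,4,0,-1,0,0,3,0,-1,0,0,0,0,-1,0,0,0,0,-1]
  force: 20

```text
clock: 12.3
position: [0.5402, 0.0846, 0.1044]
tcp_rot: [2.331, 2.106, 0.0]
wrist_force: [0.0, 0.7, 0.1]
gripper_width: 0.998
gripper_force: 0.0
```

Request:
apply_moves:
  deltas: [0,0,0,0,-0.6,0,0,0,0,-0.4,0,0,0,0,-0.25,0,0,0,0,-0.15,0,0,0,0,-0.1,0,0,0,0,-0.05,0,0,0,0,0,0,0,0,0,0.05,0,0,0,0,0.1,0,0,0,0,0.15]

```text
clock: 13.3
position: [0.5399, 0.0847, 0.1044]
tcp_rot: [-2.33, -2.106, 0.001]
wrist_force: [-5.0, 0.6, 4.8]
gripper_width: 0.439
gripper_force: 22.0
```

Request:
apply_moves:
  deltas: [0,0,0,0,0.3,0,0,0,0,0.5,0,0,0,0,1,0,0,0,0,1,0,0,0,0,1,0,0,0,0,1,0,0,0,0,1,0,0,0,0,1,0,0,0,0,1,0,0,0,0,1]

```text
clock: 14.3
position: [0.5399, 0.0847, 0.1044]
tcp_rot: [-2.33, -2.106, 0.001]
wrist_force: [-4.5, 0.2, 4.7]
gripper_width: 0.442
gripper_force: 22.0
```

Run:
```python
from station import r, eyes
from h import *
s=r.observe(); d=eyes.snapshot("wrist"); print({k:np.round(s[k],4).tolist() for k in ("clock","position","wrist_force","moment","gripper_width","gripper_force")})
a=cv2.resize(d["image"][120:440,180:460],None,fx=1.4,fy=1.4,interpolation=cv2.INTER_CUBIC)
e=eyes.snapshot("scene")["image"]; b=cv2.resize(e[190:350,230:410],(392,448),interpolation=cv2.INTER_CUBIC)
cv2.imwrite("pics/w5.png",np.hstack([a,b])[:,:,::-1])
```

```text
{'clock': 14.3, 'position': [0.5399, 0.0847, 0.1044], 'wrist_force': [-4.5017, 0.2466, 4.6991], 'moment': [0.0855, 1.1086, 0.0576], 'gripper_width': 0.4424, 'gripper_force': 21.9936}
```

View pics/w5.png

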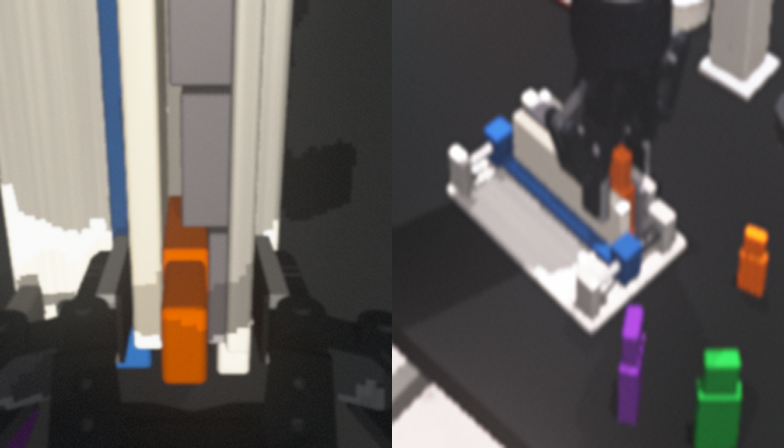

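The tile's edge (163), the spacer body (165–208) and the thin step (208) touch with no gap. The opening is 0.442 × 85 ≈ 38 mm, the closed width, and the grip is steady at 22 N, so I'm handing in.

```bash
python3 -c "
from station import r
print(r.sign_off())"
```

```text
the job is handed in; nothing more can be done
None
```

The orange spacer stands released in the thin-step (wide) gap, and at hand-in the gripper was holding the tile pressed flush on it at about 22 N (just over the suggested 10 to 20 N); the mould, cassette and pen were not touched.

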